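# Set the cure timer four clicks on and start it

## Task

Set the resin cure timer: with a fingertip, gently push the upright finger post of the click-stop dial so that the dial turns clockwise (seen from above) exactly four clicks from where it stands, then, with the dial resting in that fourth click, press the start button all the way down and let it come up again. Nothing is to be gripped or lifted: do not pull the dial up, leave the plain heat knob as it is set, and leave the bottles, cups, cap and stick on and around the timer where they stand.

Things in the scene. Friction and masses are not known exactly. Their poses are not given: they have to be found in the camera images.
- dial (a joint): Turn of the dial, rad; 0 at the start, in a stop; grows clockwise from above. Stops every 30 degrees (0.524 rad): four clicks are 2.094. The push at the post rises to 4 to 8 N between stops and drops about half-way, where the dial snaps on into the next stop. It is damped: push slowly, under 0.1 m/s. It turns on to about 8 and back to about -3 clicks; before the press it may be turned back.
- dial_post (a point): Centre of the top of the dial's finger post, 121 mm above the table: a black upright round pin, 14 mm in diameter, 30 mm tall above the dial's flat face, 30 mm from the axis, turning with the dial; at the start it may lie in any direction from the axis. The dial is held down only by about 4 N and lifts off when pulled up.
- dial_axis (a point): On the dial's vertical axis at the height of its flat top face, 91 mm above the table. The dial is an aluminium disc 86 mm in diameter, 16 mm thick, on a fixed black ring plate 106 mm in diameter, 5 mm thick, with 12 white ticks, on the timer's top panel, left or right; the heat knob is on the other side.
- start (a joint): Travel of the start button, m: 0 up, 0.006 fully down, spring-loaded, 5 N fully down; it comes up again when released.
- start_top (a point): Centre of the top of the start button's cap: a grey round cap 32 mm in diameter in a black housing, near the front edge of the panel, midway between the dial and the knob. It is pressed straight down.
- heat_knob (a joint): Turn of the heat knob, rad, 0 at the start; to be left alone.
- heat_top (a point): Centre of the top of the heat knob: a plain round black knob without a post, 52 mm in diameter at the foot, 46 mm at the top, top 101 mm above the table; turns easily about the vertical.
- timer_box: Grey timer box, fixed, 180 mm (x) by 270 mm (y) by 70 mm high, with an aluminium top panel at 70 mm above the table. Origin at the centre of its underside; its front looks to -x. In its frame the dial and the knob stand at about x +15 mm, y +75 mm and -75 mm, in either order, the button at x -58 mm, y 0.
- cap: Loose black bottle cap, 28 mm in diameter, 16 mm high, lying on the timer's panel near the back edge in the middle; origin at the centre of its underside.
- hardener: White bottle, 60 mm in diameter, 165 mm high, standing left of the timer; origin under its centre.
- cartridge: Sealant cartridge standing on end with its nozzle up, 48 mm in diameter, 260 mm high, farther left; origin under its centre.
- mix_cup: Clear measuring cup, 84 mm across the rim, 95 mm high, right of the timer; origin under its centre.
- small_cup: Clear small cup, 64 mm across the rim, 65 mm high, behind the timer on the right; origin under its centre.
- jar: White jar with a black lid, 68 mm in diameter, 80 mm high, behind the timer on the left; origin under its centre.
- stir_stick: Wooden stirring stick, 18 by 150 by 6 mm, lying in front of the timer; origin under its centre, its y axis along its length.

How it is judged (in metres and radians):
On the way, in this order (a step that is already met when the one before it is completed fails the run):
1. the dial rests four clicks clockwise from its start (value of joint dial between 1.9644 and 2.2244 rad and velocity of joint dial between -0.3 and 0.3 rad/s), for 0.3 s.
2. the start button is pressed fully down with the dial at four (value of joint start above 0.0045 m and value of joint dial between 1.8944 and 2.2944 rad), for 0.02 s.
At the end, for the whole second after the job is handed in: The dial rests in the fourth stop clockwise (2.094 rad within 0.13) and is down on its shaft; the start button was then pressed by at least 4.5 mm and is up again (under 1.5 mm); the heat knob is within 0.15 rad and every bystander within 25 mm of its start (value of joint dial between 1.9644 and 2.2244 rad and value of joint heat_knob between -0.15 and 0.15 rad and value of joint start below 0.0015 m and z of dial_post in the frame of dial_axis below 0.033 m and distance of each of cap, hardener, cartridge, mix_cup, small_cup, jar, stir_stick from where it was at the start of the episode below 0.025 m); the robot touches nothing.
It fails at once if the start button is pressed (over 3 mm) while the dial is not in the fourth click (value of joint start above 0.003 m and not (value of joint dial between 1.8944 and 2.2944 rad)).
It fails at once if the dial is lifted by more than 5 mm (z of dial_post in the frame of dial_axis above 0.035 m).
It fails at once if the dial is squeezed or pushed with more than 40 N (contact force between the fingers and dial above 40 N).
It fails at once if the heat knob is turned by more than 0.15 rad (not (value of joint heat_knob between -0.15 and 0.15 rad)).
It fails at once if a bystander is moved or lifted by more than 25 mm (distance of any of cap, hardener, cartridge, mix_cup, small_cup, jar, stir_stick from where it was at the start of the episode above 0.025 m).
It also fails if it takes over 58 s, if anything falls off the work surface, if the arm or the gripper's body presses on something with over 40 N, if the wrist force passes 120 N, or if a joint passes its speed limit or range.

## Robot

A 6-joint arm with a two-finger parallel gripper is mounted at the origin on the work surface. World frame = base frame: x ahead of the robot, y to its left, z up, the work surface at z = 0. Lengths are in mm, angles in rad, forces in N, time in s.
With the tool pointing down it reaches from about 425 to 1125 mm from the base axis. Payload 14.9 kg.
Tool frame: the origin (TCP) lies between the finger pads; the fingertips stand 11 mm ahead of it and the grasp point (between the pads) lies 8 mm behind it; z points along the fingers, y is the line along which they close (so a half turn about z gives the same grasp; the last joint's range is limited). The gripper opens to 91 mm and grips with 3 to 60 N. Pads are 32 mm wide; open, the fingers measure 118 mm over their backs; the gripper's body (76 mm by 178 mm) begins 60 mm behind the grasp point.
Start: joints at [-1.362, 0.379, 1.734, -0, 1.028, -0.033], TCP at [167.61, -679.651, 224.932] pointing down, gripper open.
Joint ranges: [-2.77, 2.77], [-0.74, 2.19], [0, 2.66], [-1.06, 4.2], [0.31, 2.87], [-3.08, 3.08]. Speed limits (rad/s): [1.89, 1.89, 2.39, 3.14, 3.14, 3.14].

## Interface

Orientations are given as a 3x3 rotation matrix whose columns are the frame's x, y, z axes.
In Python, from station import observe, snapshot, camera_info, sign_off, look_for, place_of gives the robot as it stands.
- The arm moves only by the tool send_rows, never from a script. Its argument "steps" is one flat list of numbers, 7 for each row, row after row: the opening, from 0 (shut) to 1 (fully open), then the shift along the world's x, y, z in cm, then the turn, a rotation vector about the world's x, y, z in degrees. In form: [fingers, x, y, z, ax, ay, az, fingers, x, y, z, ax, ay, az, ...]. A call has 1 to 10 rows; each row is the pose to reach, as a shift and turn from the pose commanded when the call began; what a row does not reach only later rows make up. A row lasts 1/10 s, in which the tool goes at most 50 mm and 8.59 degrees, less where a joint would pass 70% of its speed; a pose out of reach is approached as far as the arm can. A call with a gripper value outside its range is refused whole. The fingers move at their own pace and stop on an object; "force" is the grip in N (left out, the last holds). Time passes only in rows, so rows that repeat a pose let the fingers close. It gives the time, the measured TCP pose, the force, the opening and the grip force at its end, in the units of the state.
- observe(): the state, without advancing time (a new reading comes with each control period).
- snapshot(name): name is "side" or "top" or "wrist"; returns the picture (400x640x3 uint8, red, green, blue); there is no depth.
- camera_info(name): a dict with "fx", "fy", "cx", "cy" (pixels), "pose" (4x4, takes a point from camera to world coordinates); the wrist camera has in their place "mount" (4x4, takes a point from camera to tool coordinates, whose origin is the TCP and whose axes are the flange's). Camera axes: x right, y up, looking along -z (the intrinsics and any distortion apply to the point x, -y, -z); pixel columns grow to the right and rows downward; lengths in mm; the calibration is good to about 2 mm. A picture is of the moment at which its call begins: read the wrist's pose just before it. camera_info takes no time and is no camera call.
- sign_off(): hands the job in; it is judged then, once.
Trained networks look in the newest picture that a camera, given by its name, has taken for a name from the list of things; names that differ only in an ending like _2 or _b are one class to them, and where a whole thing is asked for, a point or a joint stands for the part that bears it (a point fixed in the world has none). Each returns a list of dicts, best first, with "p" (0 to 1); they miss things now and then, are a little off and sometimes report something else, mostly with a low value. They report only what shows in the picture. A call takes as long as a camera call.
- look_for(camera, name): "point" ([column, row] in pixels, amid what is visible of it).
- place_of(camera, name): "point" ([column, row] in pixels: a listed point, or the origin of a listed thing).
The state is a dict: "clock": time; "joints": joint angles; "dq": joint speeds; "effort": joint torques, N m; "tcp_pos": TCP position; "orientation": TCP orientation; "wrist_force": force on the tool from outside, world axes, zero at the start; "moment": the same for the moment, N m; "width": finger opening in mm; "gripper_force": force on a finger pad.
Only numpy, scipy, OpenCV 4.12 (cv2) and the standard library are available. Lean on these libraries where they do the work, as an engineer would, in place of code of your own. Each camera call takes 0.05 s, during which the arm holds its last target. There are 200 camera calls.

## Working session

There is one attempt and no reset: what is moved stays moved. The work goes in short steps, Python scripts to look and compute and a tool call to move; the robot and the scene stay as the last step left them, time stands still between calls to the robot, and variables do not carry over. Pictures are saved under pics/ and viewed, at most 10 in all, crops included, and the job is handed in when it is done.

Besides the shell and the picture viewer there is one more tool, called after "Emit:" in YAML: its name, and indented under it one key for each argument. send_rows: Moves the arm, as the interface text tells. Its arguments: {"type":"object","properties":{"steps":{"type":"array","items":{"type":"number"}},"force":{"type":"number"}},"required":["steps"]}

```bash
mkdir -p pics
cat > h.py <<'E'
import numpy as np,cv2
from station import *
def ray(cam,px,state=None):
    c=camera_info(cam)
    if 'pose' in c: P=np.array(c['pose'])
    else:
        T=np.eye(4);T[:3,:3]=state['orientation'];T[:3,3]=state['tcp_pos'];P=T@np.array(c['mount'])
    d=np.array([(px[0]-c['cx'])/c['fx'],-(px[1]-c['cy'])/c['fy'],-1])
    return P[:3,3],P[:3,:3]@d
def onz(cam,px,z,state=None):
    o,d=ray(cam,px,state);return o+d*(z-o[2])/d[2]
E
python3 - <<'E'
from h import *
s=observe();print(s)
for n in ['top','side']:
    print(n,{k:(np.round(v,3).tolist() if k=='pose' else v) for k,v in camera_info(n).items()})
    cv2.imwrite(f'pics/{n}0.png',snapshot(n)[:,:,::-1])
    for t,z in [('dial_post',121),('dial_axis',91),('start_top',None),('heat_top',101),('timer_box',0),('cap',70),('hardener',0),('cartridge',0),('mix_cup',0),('small_cup',0),('jar',0)]:
        r=place_of(n,t)[:2]
        print(t,[(np.round(q['point'],1).tolist(),round(q['p'],2),np.round(onz(n,q['point'],z or 85),1).tolist()) for q in r])
print(camera_info('wrist'))
E
```

```text
{'clock': 0.0, 'joints': array([-1.36228094e+00,  3.79424150e-01,  1.73477022e+00,  2.76192240e-05,
        1.02846852e+00, -3.32980623e-02]), 'dq': array([-9.43730681e-04, -7.72465604e-05, -2.14358308e-03,  2.49380672e-04,
       -5.98650386e-04, -1.80008001e-03]), 'effort': array([ 3.14817707e-04, -7.63725042e+01, -4.34365296e+01,  6.50554360e-02,
        4.24916914e-02, -1.21321896e-04]), 'tcp_pos': array([ 167.54911087, -679.26847848,  224.28257132]), 'orientation': array([[ 9.70908739e-01,  2.39449746e-01, -1.98402240e-04],
       [ 2.39449820e-01, -9.70908171e-01,  1.05194576e-03],
       [ 5.92577885e-05, -1.06885071e-03, -9.99999427e-01]]), 'wrist_force': array([-0.66661795,  0.5298774 , -0.16188453]), 'moment': array([0.02117836, 0.006769  , 0.00998005]), 'gripper_force': 0.0, 'width': 90.81565173927726}
top {'fx': 411.59728931210066, 'fy': 411.59728931210066, 'cx': 322.2295494929144, 'cy': 199.61503390363325, 'pose': [[0.022, 0.973, -0.23, 414.556], [-1.0, 0.021, -0.007, 83.667], [-0.002, 0.23, 0.973, 914.281], [0.0, 0.0, 0.0, 1.0]]}
dial_post [([386.5, 206.1], 0.98, [591.2
[... 1226 characters left out ...]
, [567.4, 74.5, 85.0])]
cartridge [([298.4, 181.6], 0.82, [553.5, 150.2, 85.0])]
mix_cup [([384.8, 334.5], 0.67, [569.7, -309.8, 85.0])]
small_cup [([405.6, 256.6], 0.59, [701.0, -168.5, 85.0])]
jar [([289.0, 269.6], 0.42, [440.1, -94.4, 85.0])]
{'fx': 281.93761002868627, 'fy': 281.93761002868627, 'cx': 320.8600711556237, 'cy': 196.42688121216264, 'mount': array([[ 5.66669561e-04,  9.69063247e-01,  2.46811875e-01,
         6.91795372e+01],
       [ 9.99999820e-01, -5.00363392e-04, -3.31368521e-04,
         1.05954473e+00],
       [-1.97621428e-04,  2.46812018e-01, -9.69063356e-01,
        -1.60144887e+02],
       [ 0.00000000e+00,  0.00000000e+00,  0.00000000e+00,
         1.00000000e+00]])}
```

View pics/top0.png

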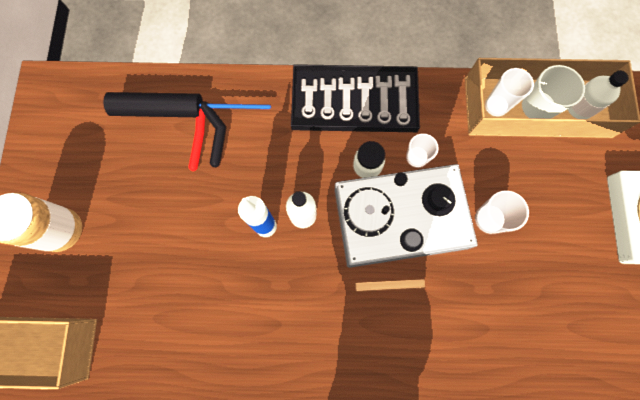

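View pics/side0.png

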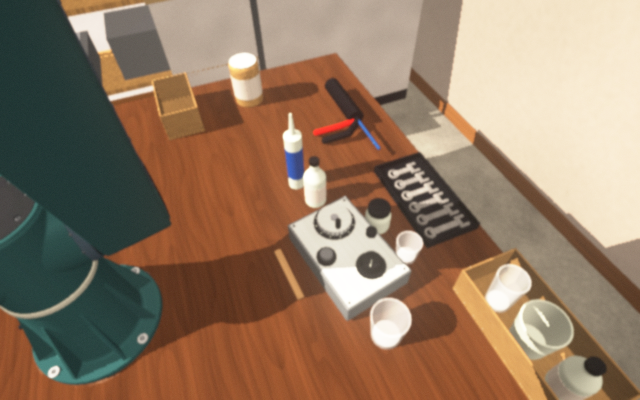

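The top picture shows the dial on the left, with its axis near (369,209) and the post near (386,210), pointing to the robot's right. The button is near (411,240) and the knob near (438,198). The side picture agrees, and the cartridge and hardener stand to the left of the dial. I'm moving above the dial for a wrist view.

Emit:
send_rows:
  steps: [0,22,31,1.5,0,0,83,0,22,31,1.5,0,0,83,0,22,31,1.5,0,0,83,0,22,31,1.5,0,0,83,0,22,31,1.5,0,0,83,0,22,31,1.5,0,0,83,0,22,31,1.5,0,0,83,0,22,31,1.5,0,0,83,0,22,31,1.5,0,0,83,0,22,31,1.5,0,0,83]
  force: 20

```text
clock: 2.2
tcp_pos: [388.3, -368.8, 240.2]
orientation: [[-0.127, 0.992, 0.0], [0.992, 0.127, -0.0], [-0.0, 0.0, -1.0]]
wrist_force: [-0.0, 0.1, 1.3]
width: 13.7
gripper_force: 0.0
```

Emit:
send_rows:
  steps: [0,22.5,31,0,0,0,83,0,22.5,31,0,0,0,83,0,22.5,31,0,0,0,83,0,22.5,31,0,0,0,83,0,22.5,31,0,0,0,83,0,22.5,31,0,0,0,83,0,22.5,31,0,0,0,83,0,22.5,31,0,0,0,83,0,22.5,31,0,0,0,83,0,22.5,31,0,0,0,83]

```text
clock: 3.2
tcp_pos: [613.1, -58.5, 239.8]
orientation: [[-1.0, -0.005, -0.0], [-0.005, 1.0, 0.0], [0.0, 0.0, -1.0]]
wrist_force: [-0.3, -0.1, -0.0]
width: 0.5
gripper_force: 0.0
```

Run:
```python
from h import *
import time
s=observe();print(s['clock'],s['tcp_pos'],s['orientation'].round(3).tolist(),s['width'],s['joints'],s['dq'].round(3))
im=snapshot('wrist');cv2.imwrite('pics/w1.png',im[:,:,::-1])
for t,z in [('dial_post',121),('dial_axis',91),('start_top',85),('heat_top',101)]:
    print(t,[(np.round(q['point'],1).tolist(),round(q['p'],2),np.round(onz('wrist',q['point'],z,s),1).tolist()) for q in place_of('wrist',t)[:2]])
```

```text
3.2 [613.1064421  -58.51328121 239.81158627] [[-1.0, -0.005, -0.0], [-0.005, 1.0, 0.0], [0.0, 0.0, -1.0]] 0.5178840152309246 [-1.32987752e-01  2.31492239e-01  1.90088604e+00 -5.01642464e-06
  1.00929744e+00 -1.70895886e+00] [-0.019 -0.007  0.011 -0.001  0.001 -0.937]
dial_post [([344.3, 168.7], 0.89, [586.4, -36.4, 121.0])]
dial_axis [([370.3, 171.1], 0.89, [593.5, -5.0, 91.0])]
start_top [([286.9, 114.9], 0.95, [534.1, -96.5, 85.0])]
heat_top [([235.3, 192.0], 0.75, [615.7, -152.8, 101.0])]
```

View pics/w1.png

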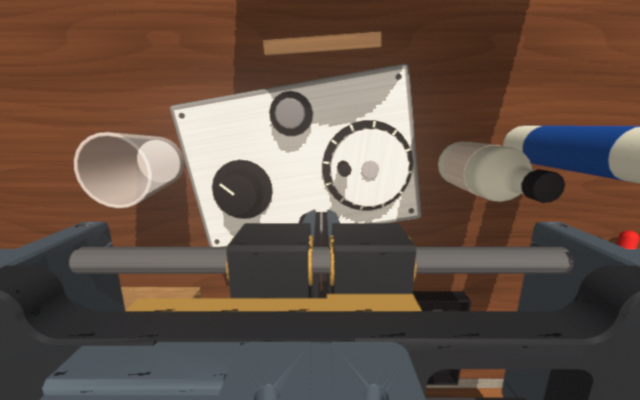

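The wrist picture shows the ring centred near (368,166), the post top at (344,169), the button at (290,113) and the knob at (242,190). I'll re-measure now the arm has settled.

Run:
```python
from h import *
s=observe();im=snapshot('wrist');cv2.imwrite('pics/w2.png',im[:,:,::-1])
print(s['clock'],s['tcp_pos'],s['orientation'].round(3).tolist(),s['dq'].round(3))
P0={'dial_post':{'top':[386.5,206.1],'side':[339.3,219.6]},'dial_axis':{'top':[369.5,206.2],'side':[334,215.9]},'start_top':{'top':[411.6,240.9],'side':[325.6,251.1]}}
for t,z in [('dial_post',121),('dial_axis',91),('start_top',85),('heat_top',101)]:
    q=place_of('wrist',t)[0]; print(t,np.round(q['point'],1),round(q['p'],2),onz('wrist',q['point'],z,s).round(1))
    rays=[ray('wrist',q['point'],s)]+[ray(c,p) for c,p in P0.get(t,{}).items()]
    if len(rays)>1:
        A=0;b=0
        for o,d in rays:
            d=d/np.linalg.norm(d);M=np.eye(3)-np.outer(d,d);A=A+M;b=b+M@o
        print('  tri',np.linalg.solve(A,b).round(1))
c=im[50:250,220:440];cv2.imwrite('pics/w2c.png',cv2.resize(c,None,fx=3,fy=3,interpolation=2)[:,:,::-1])
```

```text
3.45 [612.54763259 -59.81989599 240.00792029] [[-1.0, 0.006, 0.0], [0.006, 1.0, 0.0], [-0.0, 0.0, -1.0]] [-0.001 -0.    -0.    -0.     0.002 -0.009]
dial_post [346.7 171.8] 0.62 [589.3 -34.9 121. ]
  tri [590.  -36.3 124.2]
dial_axis [370.1 172.2] 0.82 [594.8  -6.3  91. ]
  tri [592.9  -6.7 101.2]
start_top [289.9 111.8] 0.56 [530.  -93.6  85. ]
  tri [529.8 -90.8  99.7]
heat_top [237.9 197.8] 0.91 [ 620.8 -151.9  101. ]
```

View pics/w2c.png

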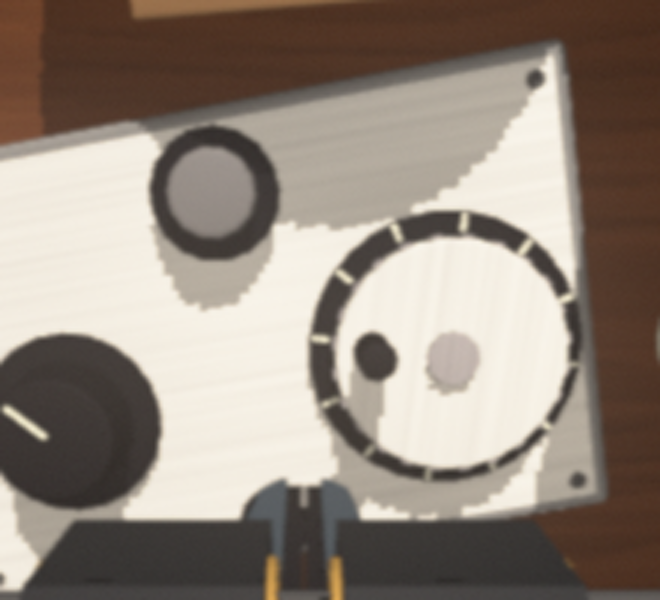

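Run:
```python
from h import *
s=observe()
for n,p,z in [('axis',(371,167.3),91),('post',(345.7,168.3),121),('ring',(368.3,165),75),('btn',(290.7,113.7),85),('btn',(290.7,113.7),95),('knob',(236,193),101)]: print(n,z,onz('wrist',p,z,s).round(1))
for c in ['top','side']:
    snapshot(c); 
    for n in ['hardener','cartridge']: print(c,n,[(onz(c,q['point'],0).round(),round(q['p'],2)) for q in place_of(c,n)[:2]])
```

```text
axis 91 [589.3  -5.5  91. ]
post 121 [585.8 -36.1 121. ]
ring 75 [589.   -5.9  75. ]
btn 85 [532.1 -93.   85. ]
btn 95 [532.4 -92.   95. ]
knob 101 [ 615.6 -153.6  101. ]
top hardener [(array([621., -56.,   0.]), 0.33)]
top cartridge [(array([564., 218.,   0.]), 0.86)]
side hardener [(array([589., 140.,  -0.]), 0.71)]
side cartridge [(array([575., 222.,  -0.]), 0.88)]
```

Emit:
send_rows:
  steps: [0,1,2,-2,0,0,-6,0,1,2,-4,0,0,-6,0,1,2,-6,0,0,-6,0,1,2,-8,0,0,-6,0,1,2,-10,0,0,-6,0,1,2,-11.5,0,0,-6,0,1,2,-12.5,0,0,-6,0,1,2,-13.1,0,0,-6,0,1,2,-13.1,0,0,-6,0,1,2,-13.1,0,0,-6]

```text
clock: 5.0
tcp_pos: [623.0, -39.7, 109.5]
orientation: [[-0.994, 0.107, 0.001], [0.107, 0.994, -0.0], [-0.001, 0.0, -1.0]]
wrist_force: [1.0, 0.3, 0.1]
width: 0.6
gripper_force: 0.0
```

```bash
cat > plan.py <<'E'
from h import *
ax=np.array([591,-6.]);th0=-96.5
def tcp(a,off=23):
    t=np.radians(th0-a);return ax+30*np.array([np.cos(t),np.sin(t)])-off*np.array([np.sin(t),-np.cos(t)])
E
python3 - <<'E'
from plan import *
s=observe();R=s['orientation'];yaw=np.degrees(np.arctan2(R[1,0],R[0,0]));print(s['clock'],s['tcp_pos'],yaw,s['wrist_force'])
im=snapshot('wrist');cv2.imwrite('pics/w3.png',im[:,:,::-1])
for a in range(0,121,10): print(a,((tcp(a)-s['tcp_pos'][:2])/10).round(2),round((173.5-a-yaw+180)%360-180,1))
E
```

```text
5.0 [622.99275359 -39.69159009 109.48787854] 173.8528529376753 [1.0196137  0.34476375 0.06704738]
0 [-1.25  0.13] -0.4
10 [-1.85 -0.16] -10.4
20 [-2.48 -0.34] -20.4
30 [-3.13 -0.41] -30.4
40 [-3.79 -0.36] -40.4
50 [-4.43 -0.2 ] -50.4
60 [-5.03  0.06] -60.4
70 [-5.58  0.43] -70.4
80 [-6.05  0.89] -80.4
90 [-6.44  1.42] -90.4
100 [-6.73  2.02] -100.4
110 [-6.91  2.65] -110.4
120 [-6.98  3.3 ] -120.4
```

View pics/w3.png

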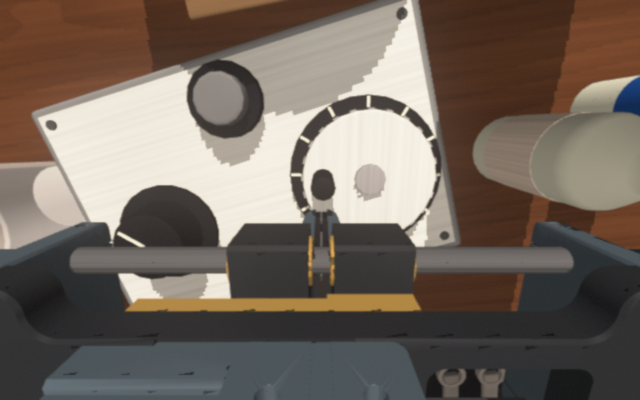

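The fingertips at (321,225) sit right behind the post at (322,183), in line with the push. I'll push through the first half click.

Emit:
send_rows:
  steps: [0,-0.6,0.06,0,0,0,0,0,-1,0.1,0,0,0,0,0,-1.25,0.13,0,0,0,0,0,-1.4,0.06,0,0,0,-2.5,0,-1.55,-0.01,0,0,0,-5,0,-1.7,-0.08,0,0,0,-7.5,0,-1.85,-0.16,0,0,0,-10,0,-2.06,-0.23,0,0,0,-13.5,0,-2.27,-0.29,0,0,0,-17,0,-2.48,-0.34,0,0,0,-20]

```text
clock: 6.05
tcp_pos: [597.7, -43.1, 109.2]
orientation: [[-0.897, 0.443, 0.0], [0.443, 0.897, -0.0], [-0.0, 0.0, -1.0]]
wrist_force: [-0.3, -0.3, 0.2]
width: 0.3
gripper_force: 0.0
```

Run:
```python
from plan import *
s=observe();R=s['orientation'];yaw=np.degrees(np.arctan2(R[1,0],R[0,0]));print(s['clock'],s['tcp_pos'],yaw,s['wrist_force'])
for c,z in [('wrist',121),('top',121),('side',121)]:
    snapshot(c)
    for n,z in [('dial_post',121),('dial_axis',91)]:print(c,n,[(np.round(q['point']),onz(c,q['point'],z,s).round(1),round(q['p'],2)) for q in place_of(c,n)[:2]])
```

```text
6.05 [597.74141764 -43.11765364 109.16825151] 153.71269910058507 [-0.32874707 -0.29258453  0.21669331]
wrist dial_post [(array([324., 208.]), array([576. , -31.6, 121. ]), 0.61)]
wrist dial_axis [(array([371., 200.]), array([593.3,  -5.3,  91. ]), 0.67)]
top dial_post []
top dial_axis [(array([369., 207.]), array([595.4,  -5.8,  91. ]), 0.93)]
side dial_post [(array([329., 218.]), array([571.9, -21. , 121. ]), 0.6), (array([369., 232.]), array([640.1, -94.7, 121. ]), 0.37)]
side dial_axis [(array([335., 218.]), array([594.8,  -5.6,  91. ]), 0.74), (array([373., 224.]), array([673.2, -58.5,  91. ]), 0.18)]
```

One click is done: the post is at about -122° and the force is near zero. Next is the second click, to 50° of arc.

Emit:
send_rows:
  steps: [0,-0.19,-0.03,0,0,0,-3,0,-0.39,-0.05,0,0,0,-6,0,-0.58,-0.07,0,0,0,-9,0,-0.78,-0.07,0,0,0,-12,0,-0.98,-0.06,0,0,0,-15,0,-1.18,-0.04,0,0,0,-18,0,-1.37,-0.01,0,0,0,-21,0,-1.57,0.03,0,0,0,-24,0,-1.76,0.08,0,0,0,-27,0,-1.95,0.14,0,0,0,-30]

```text
clock: 7.5
tcp_pos: [578.4, -41.8, 109.0]
orientation: [[-0.556, 0.831, 0.0], [0.831, 0.556, -0.0], [-0.0, 0.0, -1.0]]
wrist_force: [-0.1, -0.1, 0.0]
width: 0.5
gripper_force: 0.0
```

```bash
cat > chk.py <<'E'
from plan import *
import sys
s=observe();R=s['orientation'];yaw=np.degrees(np.arctan2(R[1,0],R[0,0]));print(s['clock'],s['tcp_pos'],yaw,s['wrist_force'])
for c in ['wrist','side','top']:
    im=snapshot(c)
    if len(sys.argv)>1: cv2.imwrite(f'pics/{c}{sys.argv[1]}.png',im[:,:,::-1])
    for q in place_of(c,'dial_post')[:1]:
        p=onz(c,q['point'],121,s);print(c,np.round(q['point']),p.round(1),round(q['p'],2),'angle',np.degrees(np.arctan2(p[1]+6,p[0]-592)).round(1))
E
python3 chk.py
```

```text
7.5 [578.39603935 -41.75464808 108.97044512] 123.74746771312986 [-0.09365469 -0.11502844  0.04569422]
wrist [320. 208.] [564.  -22.4 121. ] 0.84 angle -149.6
top [377. 220.] [562.6 -19.2 121. ] 0.76 angle -155.8
```

Two clicks done. On to 80°.

Emit:
send_rows:
  steps: [0,-0.18,0.07,0,0,0,-3,0,-0.37,0.15,0,0,0,-6,0,-0.55,0.23,0,0,0,-9,0,-0.72,0.33,0,0,0,-12,0,-0.88,0.44,0,0,0,-15,0,-1.05,0.56,0,0,0,-18,0,-1.2,0.68,0,0,0,-21,0,-1.34,0.81,0,0,0,-24,0,-1.49,0.95,0,0,0,-27,0,-1.62,1.09,0,0,0,-30]

```text
clock: 8.8
tcp_pos: [562.1, -30.8, 108.9]
orientation: [[-0.066, 0.998, -0.0], [0.998, 0.066, -0.0], [-0.0, -0.0, -1.0]]
wrist_force: [0.1, 0.1, 0.1]
width: 0.5
gripper_force: 0.0
```

```bash
python3 chk.py
```

```text
8.8 [562.11660326 -30.83019405 108.93096546] 93.78243815638726 [0.09021638 0.05297428 0.07537671]
wrist [323. 208.] [561.7  -6.9 121. ] 0.82 angle -178.4
side [321. 215.] [555.9  -4.3 121. ] 0.82 angle 177.3
top [371. 220.] [563.7  -6.9 121. ] 0.75 angle -178.2
```

Three clicks done, and the force is near zero again. Last push, to 108°.

Emit:
send_rows:
  steps: [0,-0.12,0.15,0,0,0,-3,0,-0.24,0.31,0,0,0,-6,0,-0.36,0.48,0,0,0,-9,0,-0.45,0.65,0,0,0,-12,0,-0.54,0.83,0,0,0,-15,0,-0.62,1.01,0,0,0,-18,0,-0.69,1.19,0,0,0,-21,0,-0.75,1.38,0,0,0,-24,0,-0.81,1.57,0,0,0,-27,0,-0.83,1.63,0,0,0,-28]

```text
clock: 10.1
tcp_pos: [553.8, -14.4, 108.9]
orientation: [[0.41, 0.912, -0.0], [0.912, -0.41, 0.0], [0.0, -0.0, -1.0]]
wrist_force: [0.1, 0.8, -1.0]
width: 0.8
gripper_force: 0.0
```

```bash
python3 chk.py 4
```

```text
10.1 [553.78850862 -14.40865458 108.92060178] 65.82194520012821 [ 0.06004878  0.768538   -0.97565992]
wrist [322. 208.] [564.6   7.  121. ] 0.68 angle 154.5
side [320. 209.] [561.7  13.5 121. ] 0.75 angle 147.2
top [362. 217.] [567.5  10.7 121. ] 0.39 angle 145.7
```

View pics/wrist4.png

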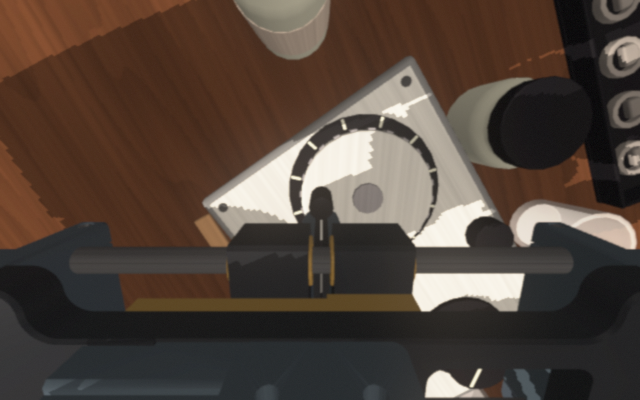

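The fingers sit behind the post at (321,195) and the dial seems settled. I'll back off, rise and check.

Emit:
send_rows:
  steps: [0,-0.2,-0.45,0,0,0,0,0,-0.4,-0.9,0,0,0,0,0,-0.6,-1.35,0,0,0,0,0,-0.6,-1.35,3,0,0,0,0,-0.6,-1.35,6,0,0,0,0,-2,-6.5,10,0,0,0,0,-2,-6.5,12,0,0,0,0,-2,-7.5,12,0,0,0,0,-2,-7.5,12,0,0,0,0,-2,-7.5,12,0,0,0]

```text
clock: 11.4
tcp_pos: [533.2, -89.3, 227.9]
orientation: [[0.409, 0.912, -0.001], [0.912, -0.409, 0.0], [-0.0, -0.001, -1.0]]
wrist_force: [0.6, -0.4, -1.1]
width: 0.6
gripper_force: 0.0
```

```bash
python3 chk.py 5
python3 - <<'E'
from plan import *
s=observe();print(s['tcp_pos'])
a=snapshot('wrist');b=cv2.imread('pics/top5.png')[140:280,320:490]
cv2.imwrite('pics/c5.png',np.hstack([a[:,:,::-1][:270,140:500],cv2.resize(b,(328,270),interpolation=2)]))
for n,z in [('start_top',90),('dial_axis',91),('heat_top',101)]:
    for q in place_of('wrist',n)[:1]: print(n,q['point'],onz('wrist',q['point'],z,s).round(1),q['p'])
E
```

```text
11.4 [533.20660338 -89.32844962 227.85321808] 65.82685478636199 [ 0.60116508 -0.39181238 -1.07251249]
wrist [306.  79.] [565.6  14.  121. ] 0.62 angle 142.9
side [320. 208.] [563.3  14.9 121. ] 0.6 angle 143.9
top [364. 213.] [576.   7. 121.] 0.71 angle 141.0
[533.6560865  -89.02726788 228.35396346]
start_top [320.4, 193.5] [531.9 -93.1  90. ] 0.94
dial_axis [342.8, 99.0] [592.2 -13.2  91. ] 0.6
heat_top [419.0, 213.8] [ 620.1 -154.   101. ] 0.76
```

View pics/c5.png

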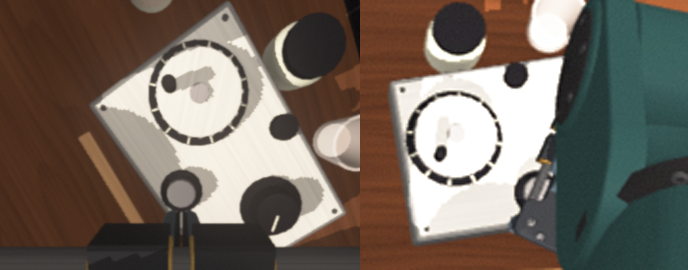

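All three views put the post at 141–144°, which is four clicks from the start at -96.5°. In the crop the button is right beneath the tool at (180,193), and nothing else has moved. Descending over the button.

Emit:
send_rows:
  steps: [0,-0.15,-0.35,-2,0,0,0,0,-0.15,-0.35,-5,0,0,0,0,-0.15,-0.35,-8,0,0,0,0,-0.15,-0.35,-10,0,0,0,0,-0.15,-0.35,-11.3,0,0,0,0,-0.15,-0.35,-11.3,0,0,0,0,-0.15,-0.35,-11.6,0,0,0,0,-0.15,-0.35,-11.9,0,0,0,0,-0.15,-0.35,-12.2,0,0,0,0,-0.15,-0.35,-12.2,0,0,0]

```text
clock: 12.9
tcp_pos: [532.4, -93.0, 107.1]
orientation: [[0.409, 0.912, 0.0], [0.912, -0.409, -0.0], [0.0, 0.0, -1.0]]
wrist_force: [-0.0, -0.1, 0.6]
width: 0.4
gripper_force: 0.0
```

Emit:
send_rows:
  steps: [0,0,0,-0.1,0,0,0,0,0,0,-0.2,0,0,0,0,0,0,-0.3,0,0,0,0,0,0,-0.4,0,0,0,0,0,0,-0.4,0,0,0]

```text
clock: 13.4
tcp_pos: [532.3, -93.0, 102.9]
orientation: [[0.409, 0.913, 0.0], [0.913, -0.409, -0.0], [-0.0, 0.0, -1.0]]
wrist_force: [-0.5, -0.3, 1.8]
width: 0.3
gripper_force: 0.8
```

Emit:
send_rows:
  steps: [0,0,0,-0.1,0,0,0,0,0,0,-0.2,0,0,0,0,0,0,-0.3,0,0,0,0,0,0,-0.3,0,0,0]

```text
clock: 13.8
tcp_pos: [532.4, -93.0, 99.9]
orientation: [[0.409, 0.913, 0.0], [0.913, -0.409, -0.0], [0.0, 0.0, -1.0]]
wrist_force: [-0.9, -0.1, 3.4]
width: 0.5
gripper_force: 1.6
```

Emit:
send_rows:
  steps: [0,0,0,-0.1,0,0,0,0,0,0,-0.2,0,0,0,0,0,0,-0.3,0,0,0,0,0,0,-0.3,0,0,0]

```text
clock: 14.2
tcp_pos: [532.4, -93.0, 97.2]
orientation: [[0.409, 0.913, -0.0], [0.913, -0.409, 0.0], [-0.0, -0.0, -1.0]]
wrist_force: [-3.0, 0.7, 8.9]
width: 0.4
gripper_force: 4.7
```

Emit:
send_rows:
  steps: [0,0,0,-0.1,0,0,0,0,0,0,-0.1,0,0,0,0,0,0,-0.1,0,0,0]

```text
clock: 14.5
tcp_pos: [532.5, -93.0, 96.9]
orientation: [[0.409, 0.913, -0.0], [0.913, -0.409, 0.0], [-0.0, -0.0, -1.0]]
wrist_force: [-9.4, 1.9, 25.6]
width: 0.2
gripper_force: 12.6
```

The button is hard on its stop after about 6 mm of travel. Releasing and rising.

Emit:
send_rows:
  steps: [0,0,0,0.5,0,0,0,0,0,0,1,0,0,0,0,0,0,3,0,0,0,0,0,0,7,0,0,0,0,-4,-6,11,0,0,0,0,-6,-10,13,0,0,0,0,-8,-15,13,0,0,0,0,-8,-17,13,0,0,0,0,-8,-17,13,0,0,0,0,-8,-17,13,0,0,0]

```text
clock: 15.5
tcp_pos: [451.8, -263.7, 225.8]
orientation: [[0.411, 0.912, -0.0], [0.912, -0.411, 0.0], [0.0, -0.0, -1.0]]
wrist_force: [1.3, 0.6, -0.4]
width: 0.3
gripper_force: 0.0
```

```bash
python3 chk.py 6
```

```text
15.5 [ 451.81929352 -263.69103611  225.82201664] 65.7168272856573 [ 1.31686458  0.58815356 -0.41961585]
top [363. 216.] [571.1   9.5 121. ] 0.59 angle 143.4
```

View pics/side6.png

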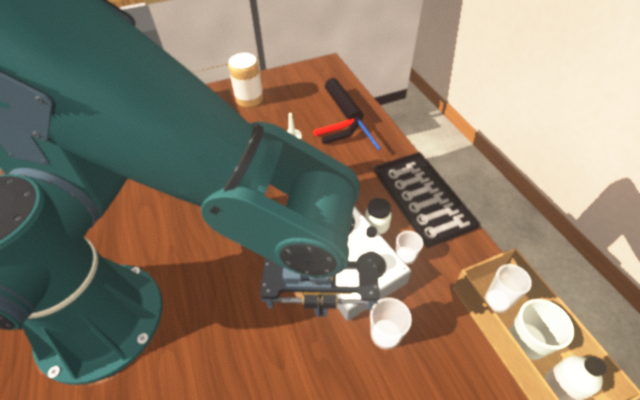

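The arm is clear of everything and the bystanders are where they were; the top view still has the post at 143°. Handing in.

```bash
python3 -c "from station import *;print(sign_off())"
```

```text
the job is handed in; nothing more can be done
None
```

I turned the dial four clicks clockwise, pressed the start button down to its stop and let it up, then handed the job in at about 15.5 s. My last view still put the post at the fourth stop; no verdict came back.

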